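# Start the resin curing lamp

## Robot

A 6-joint arm with a two-finger parallel gripper is mounted at the origin on the work surface. World frame = base frame: x ahead of the robot, y to its left, z up, the work surface at z = 0. Lengths are in m, angles in rad, forces in N, time in s.
With the tool pointing down it reaches from about 0.35 to 1 m from the base axis. Payload 7.1 kg.
Tool frame: the origin (TCP) lies between the finger pads; the fingertips stand 14 mm ahead of it and the grasp point (between the pads) lies 5 mm behind it; z points along the fingers, y is the line along which they close (so a half turn about z gives the same grasp; the last joint's range is limited). The gripper opens to 85 mm and grips with 20 to 120 N. Pads are 22 mm wide; open, the fingers measure 114 mm over their backs; the gripper's body (76 mm by 85 mm) begins 54 mm behind the grasp point. The pads swing forward as they close: fully open they stand 13 mm farther back than shut.
Start: joints at [-1.257, 0.423, 1.63, -0, 1.089, -0.019], TCP at [0.204, -0.591, 0.212] pointing down, gripper open.
Joint ranges: [-3, 3], [-0.9, 2.11], [0.09, 2.58], [-1.31, 4.45], [0.11, 2.69], [-2.54, 2.54]. Speed limits (rad/s): [2.39, 2.39, 3.01, 3.14, 3.14, 3.14].

## Interface

Orientations are given as a rotation vector (axis times angle).
In Python, from workcell import env gives the robot as it stands.
- The arm moves only by the tool move_arm, never from a script. Its argument "plan" is a list of rows, each an object of numbers: "tx", "ty", "tz": the shift along the tool's x, y, z scaled (see below); "rx", "ry", "rz": the turn, a rotation vector about the tool's x, y, z scaled (see below). In form: [{"tx": .., "ty": .., "tz": .., "rx": .., "ry": .., "rz": ..}, ...]. A call has 1 to 10 rows; each row is the pose to reach, as a shift and turn from the pose commanded when the call began, along the tool's axes at that moment, turning the shorter way round; what a row does not reach only later rows make up. The controller multiplies each number of a shift by 400 mm and each number of a turn by 360 degrees. A row lasts 1/12 s, in which the tool goes at most 41.7 mm and 7.16 degrees, less where a joint would pass 70% of its speed; a pose out of reach is approached as far as the arm can. A call with a number of a shift or a turn outside -1 to 1 is refused whole. A call with a gripper value outside its range is refused whole. "fingers" is the finger opening in mm, from 0 to 85.4, set as the call begins (left out, the last holds). The fingers move at their own pace and stop on an object; "force" is the grip in N (left out, the last holds). Time passes only in rows, so rows that repeat a pose let the fingers close. It gives the time, the measured TCP pose, the force, the opening and the grip force at its end, in the units of the state.
- env.state(): the state, without advancing time (a new reading comes with each control period).
- env.get_image(name): name is "side" or "top" or "wrist"; returns a dict with "image" (384x512x3 uint8, red, green, blue), "intrinsics" (3x3 intrinsics, pixels), "dist_coeffs" ([k1, k2, p1, p2, k3] as OpenCV has them; the pictures are not rectified), "rvec" (rotation vector, rad) and "tvec" (3), from world to camera coordinates, as OpenCV has them; the wrist camera has in their place "mount" (4x4, takes a point from camera to tool coordinates, whose origin is the TCP and whose axes are the flange's). Camera axes: x right, y down, z forward; pixel columns grow to the right and rows downward; lengths in m; the calibration is good to about 2 mm. A picture is of the moment at which its call begins: read the wrist's pose just before it. There is no depth.
- env.job_done(): hands the job in; it is judged then, once.
The state is a dict: "t": time; "qpos": joint angles; "dq": joint speeds; "effort": joint torques, N m; "position": TCP position; "tool_rot": TCP orientation; "ft_force": force on the tool from outside, world axes, zero at the start; "moment": the same for the moment, N m; "gripper_width": finger opening in m; "gripper_force": force on a finger pad.
Only numpy, scipy, OpenCV 4.12 (cv2) and the standard library are available. Lean on these libraries where they do the work, as an engineer would, in place of code of your own. Each camera call takes 0.05 s, during which the arm holds its last target. There are 200 camera calls.

## Task

The amber resin pendants are ready to cure. With the fingertips, gently push the lamp's tray fully home, then lightly press the long bar-shaped key on top of the lamp and let it come back up. Grasp and lift nothing, do not press the round or the square key, and leave the tin, the bead caddy and the pliers where they are.

Things in the scene. Friction and masses are not known exactly. Their poses are not given: they have to be found in the camera images.
- lamp: White resin curing lamp, fixed on the table: box 180 mm deep (its x), 200 mm wide (y), 75 mm high, open at its front (-x side, facing the robot). Origin: centre of its underside; z up. Its yaw varies up to 0.3 rad. On its top, 45 mm ahead of its centre (x = -0.045), three grey keys stand in a row at y = -0.055, 0 and +0.055; their order varies.
- tray (a joint): How far the lamp's tray stands out of its front, in m: 0 = fully home against its stop, up to 0.09 = out; starts between 0.05 and 0.085. It slides along the lamp's x axis with about 2 N of friction plus 12 N per m/s of speed, has no spring and stays where it is left.
- tray_front (a point): Centre of the outer face (it looks to the lamp's -x) of the tray's upright grey front plate: 150 mm wide (lamp's y), 8 mm thick, from 10 to 48 mm above the table; this point is 29 mm above it. With the tray home it lies 98 mm ahead of the lamp's centre, the plate 8 mm proud of the lamp's front. Axes as the lamp's.
- key_bar (a joint): Travel of the bar-shaped key in m: 0 = up, 0.005 = fully down. It springs back: about 1.5 N starts it moving, about 4 N takes it fully down.
- key_bar_top (a point): Centre of the top of the bar-shaped key, the one to press: a grey bar 42 mm long (lamp's x) by 14 mm wide (lamp's y); its top is 9 mm above the lamp's top, 84 mm above the table. Axes as the lamp's.
- key_round (a joint): Travel of the round key in m, not to be pressed; same spring and travel.
- key_round_top (a point): Centre of the top of the round grey key, 20 mm across, 9 mm above the lamp's top.
- key_square (a joint): Travel of the square key in m, not to be pressed; same spring and travel.
- key_square_top (a point): Centre of the top of the square grey key, 20 x 20 mm, 9 mm above the lamp's top.
- tin: Bystander: round metal tin, 47 mm across and 38 mm high, standing loose on the rear half of the lamp's top. Origin: centre of its underside.
- caddy: Bystander: bead caddy, two glass bowls 62 mm across and 34 mm high, side by side along its y (146 mm over both), with an upright turned wooden handle 95 mm high between them, standing loose on the table to the lamp's left (+y) beside the tray. Origin: centre of its underside, below the handle.
- pliers: Bystander: small pliers with blue grips, 130 mm long (their x), 55 mm wide and 10 mm high, lying loose on the table to the right (-y) of the tray. Origin: on the table below their middle.

How it is judged:
By the outcome, as a careful person would: the job done as asked, in the order asked, and still so for the second after the job is handed in, with the robot touching nothing.
It also fails if it takes over 42 s, if anything falls off the work surface, if the arm or the gripper's body presses on something with over 40 N, if the wrist force passes 120 N, or if a joint passes its speed limit or range.

## Working session

There is one attempt and no reset: what is moved stays moved. The work goes in short steps, Python scripts to look and compute and a tool call to move; the robot and the scene stay as the last step left them, time stands still between calls to the robot, and variables do not carry over. Pictures are saved under pics/ and viewed, at most 11 in all, crops included, and the job is handed in when it is done.

Besides the shell and the picture viewer there is one more tool, called after ">>>" in YAML: its name, and indented under it one key for each argument. move_arm: Moves the arm, as the interface text tells. Its arguments: {"type":"object","properties":{"plan":{"type":"array"},"fingers":{"type":"number"},"force":{"type":"number"}},"required":["plan"]}

```bash
mkdir -p pics; cat > h.py <<'E'
import numpy as np, cv2
from workcell import env
def grab(n):
    s=env.state(); d=env.get_image(n); return s,d
def cam(d,s=None):
    if 'rvec' in d and d['rvec'] is not None:
        R=cv2.Rodrigues(np.array(d['rvec'],float))[0]; t=np.array(d['tvec'],float).ravel()
        return R.T,-R.T@t
    M=np.array(d['mount']); Rt=cv2.Rodrigues(np.array(s['tool_rot'],float))[0]
    return Rt@M[:3,:3], Rt@M[:3,3]+np.array(s['position'])
def onplane(d,uv,z,s=None):
    Rc,c=cam(d,s); p=cv2.undistortPoints(np.array(uv,float).reshape(-1,1,2),np.array(d['intrinsics']),np.array(d['dist_coeffs'])).reshape(-1,2)
    r=np.c_[p,np.ones(len(p))]@Rc.T
    return c+r*((z-c[2])/r[:,2])[:,None]
E
python3 - <<'E'
from h import *
print(env.state())
for n in('top','side'):
    s,d=grab(n); im=d['image'][:,:,::-1]; cv2.imwrite(f'pics/{n}0.png',im); print(n,cam(d))
a=cv2.imread('pics/top0.png');b=cv2.imread('pics/side0.png')
cv2.imwrite('pics/t.png',cv2.resize(a,(800,600)));cv2.imwrite('pics/s.png',cv2.resize(b,(800,600)))
E
```

```text
{'t': 0.0, 'qpos': array([-1.25703601e+00,  4.23844152e-01,  1.63068872e+00,  4.63690564e-06,
        1.08862544e+00, -1.89757636e-02]), 'dq': array([-1.34745853e-03, -1.64786814e-03,  8.43158540e-04,  9.48842253e-04,
       -8.05245541e-05, -3.58855555e-04]), 'effort': array([-5.42580237e-04, -5.57391393e+01, -2.81743169e+01, -8.24027848e-05,
        7.02057121e-03,  5.93492496e-05]), 'position': array([ 0.20400342, -0.59015048,  0.21084416]), 'tool_rot': array([-3.09668847e+00, -5.19992982e-01,  3.54620777e-04]), 'ft_force': array([-0.46299561,  0.17771372, -0.65956292]), 'moment': array([-0.08494167,  0.00556729,  0.01963491]), 'gripper_force': 0.0, 'gripper_width': 0.08540307967038656}
top (array([[-0.01327464, -0.99539958,  0.09488658],
       [-0.99969653,  0.01124248, -0.0219193 ],
       [ 0.0207517 , -0.09514876, -0.99524674]]), array([0.53297723, 0.03652734, 0.85566315]))
side (array([[ 0.92482757, -0.18768036,  0.3308626 ],
       [-0.38025191, -0.4329966 ,  0.81726522],
       [-0.01012225, -0.88164053, -0.471813  ]]), array([ 0.33524637, -0.65938031,  0.50992561]))
```

View pics/t.png

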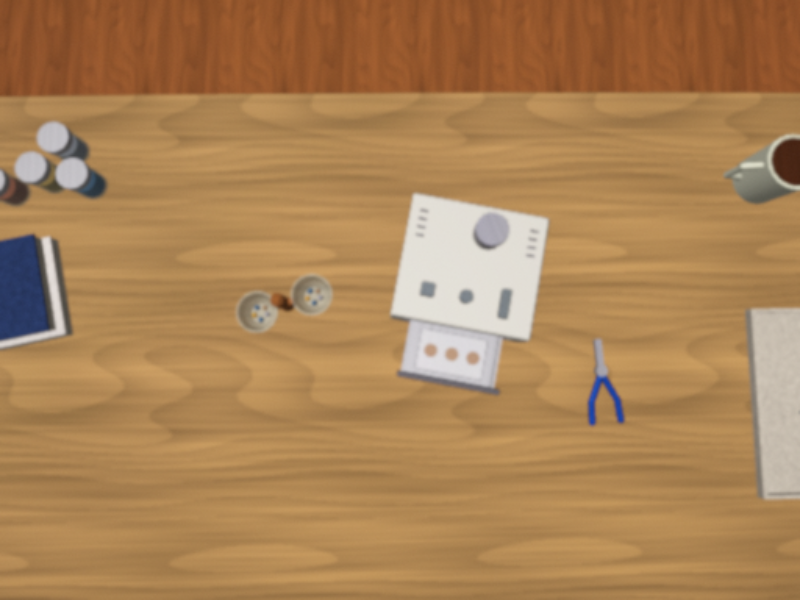

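View pics/s.png

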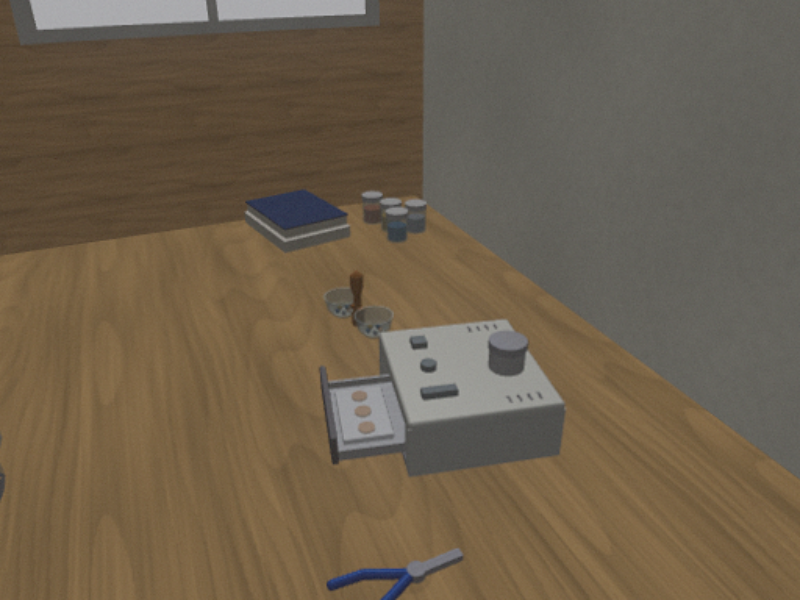

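The top view shows the lamp's top with corners near (414,194), (548,218), (529,340) and (392,316). The keys are square (428,289), round (466,296) and bar (505,304). The tray plate's outer edge runs from (399,375) to (498,391). The tin is at (491,230), and the pliers and caddy are well clear.

```bash
python3 - <<'E'
from h import *
s,d=grab('top'); im=d['image'].astype(int)
k=.64
C=onplane(d,np.array([[414,194],[548,218],[529,340],[392,316]])*k,.075)
print('corners',C.round(3), 'centre',C.mean(0).round(4)); 
for e in (C[0]-C[3],C[1]-C[2]): print(np.linalg.norm(e),np.arctan2(e[1],e[0]))
for e in (C[0]-C[1],C[3]-C[2]): print(np.linalg.norm(e),np.arctan2(-e[0],e[1]))
hull=(np.array([[420,270],[535,285],[525,328],[402,307]])*k).astype(np.int32)
m=np.zeros(im.shape[:2],np.uint8); cv2.fillPoly(m,[hull],1)
g=((im.mean(2)<165)&(m>0)).astype(np.uint8)
n,l,st,ce=cv2.connectedComponentsWithStats(g)
for i in range(1,n):
    if st[i,4]>20: print(st[i],ce[i],onplane(d,ce[i],.084)[0].round(4))
    if st[i,4]>20: 
        print(cv2.minAreaRect(np.argwhere(l==i)[:,::-1].astype(np.float32)))
print('plate',onplane(d,np.array([[399,375],[498,391]])*k,.048).round(4))
E
```

```text
corners [[ 0.76  -0.001  0.075]
 [ 0.724 -0.193  0.075]
 [ 0.549 -0.159  0.075]
 [ 0.585  0.033  0.075]] centre [ 0.6544 -0.0802  0.075 ]
0.17828156018080102 -0.18972984342866703
0.17786634096080323 -0.19080765806641733
0.1958035798128087 -0.18788339161362025
0.19561308175740005 -0.1857584002237905
[269 181   9   9  70] [273.31428571 184.91428571] [ 0.6217 -0.0166  0.084 ]
((273.0, 185.0), (8.0, 8.0), 90.0)
[319 185   8  19 116] [322.5 194. ] [ 0.6006 -0.1237  0.084 ]
((322.5, 194.0), (6.247161388397217, 18.577085494995117), 9.462323188781738)
[294 186   9   8  56] [297.89285714 189.46428571] [ 0.6111 -0.0701  0.084 ]
((298.0, 189.5), (7.0, 8.0), 90.0)
plate [[ 0.5017  0.0235  0.048 ]
 [ 0.4767 -0.1188  0.048 ]]
```

```bash
cat >> h.py <<'E'
L=np.array([.6544,-.0802]); YAW=-.189
def W(x,y,z): 
    c,s=np.cos(YAW),np.sin(YAW); return np.array([L[0]+c*x-s*y,L[1]+s*x+c*y,z])
def lamp(p):
    c,s=np.cos(YAW),np.sin(YAW); v=np.array(p[:2])-L; return np.array([c*v[0]+s*v[1],-s*v[0]+c*v[1],p[2]])
def plan(x,y,z):
    s=env.state(); R=cv2.Rodrigues(np.array(s['tool_rot']))[0]
    c,sn=np.cos(YAW),np.sin(YAW); D=np.array([[c,sn,0],[sn,-c,0],[0,0,-1]])
    print('t',s['t'],'lamp pos',lamp(s['position']).round(4),'f',s['ft_force'].round(2))
    print('shift',(R.T@(W(x,y,z)-s['position'])/.4).round(4),'rot',(cv2.Rodrigues(R.T@D)[0].ravel()/(2*np.pi)).round(4))
E
python3 -c "
from h import *
plan(-.215,0,.2)"
```

```text
t 0.15 lamp pos [-0.3465 -0.5856  0.211 ] f [ 0.16 -0.33  0.73]
shift [ 1.0146 -1.1053  0.0289] rot [-0.0002  0.      0.083 ]
```

>>> move_arm:
  plan:
    - {"tx":0.5,"ty":-0.55,"tz":0.0,"rz":0.083}
    - {"tx":0.5,"ty":-0.55,"tz":0.0,"rz":0.083}
    - {"tx":0.5,"ty":-0.55,"tz":0.0,"rz":0.083}
    - {"tx":0.5,"ty":-0.55,"tz":0.0,"rz":0.083}
    - {"tx":0.5,"ty":-0.55,"tz":0.0,"rz":0.083}
    - {"tx":0.5,"ty":-0.55,"tz":0.0,"rz":0.083}
    - {"tx":0.5,"ty":-0.55,"tz":0.0,"rz":0.083}
    - {"tx":0.5,"ty":-0.55,"tz":0.0,"rz":0.083}
    - {"tx":0.5,"ty":-0.55,"tz":0.0,"rz":0.083}
  fingers: 0
  force: 20

```text
$.plan[0]: bad value
```

```bash
python3 -c "
from h import *
plan(-.215,0,.2)"
```

```text
t 0.15 lamp pos [-0.3465 -0.5856  0.211 ] f [ 0.16 -0.33  0.73]
shift [ 1.0146 -1.1053  0.0289] rot [-0.0002  0.      0.083 ]
```

Possibly every key is required in each row.

>>> move_arm:
  plan:
    - {"tx":0.5,"ty":-0.55,"tz":0.0,"rx":0,"ry":0,"rz":0.083}
    - {"tx":0.5,"ty":-0.55,"tz":0.0,"rx":0,"ry":0,"rz":0.083}
    - {"tx":0.5,"ty":-0.55,"tz":0.0,"rx":0,"ry":0,"rz":0.083}
    - {"tx":0.5,"ty":-0.55,"tz":0.0,"rx":0,"ry":0,"rz":0.083}
    - {"tx":0.5,"ty":-0.55,"tz":0.0,"rx":0,"ry":0,"rz":0.083}
    - {"tx":0.5,"ty":-0.55,"tz":0.0,"rx":0,"ry":0,"rz":0.083}
    - {"tx":0.5,"ty":-0.55,"tz":0.0,"rx":0,"ry":0,"rz":0.083}
    - {"tx":0.5,"ty":-0.55,"tz":0.0,"rx":0,"ry":0,"rz":0.083}
    - {"tx":0.5,"ty":-0.55,"tz":0.0,"rx":0,"ry":0,"rz":0.083}
  fingers: 0
  force: 20

```text
t: 0.9
position: [0.3219, -0.3153, 0.2116]
tool_rot: [-3.128, 0.29, 0.0]
ft_force: [-0.1, -1.8, -0.2]
gripper_width: -0.0
gripper_force: 0.0
```

```bash
python3 -c "
from h import *
plan(-.215,0,.2)"
```

```text
t 0.9 lamp pos [-0.2824 -0.2933  0.2116] f [-0.09 -1.79 -0.17]
shift [ 0.1716 -0.7326  0.0293] rot [-0.0001  0.0001  0.0007]
```

>>> move_arm:
  plan:
    - {"tx":0.172,"ty":-0.733,"tz":0.03,"rx":0,"ry":0,"rz":0}
    - {"tx":0.172,"ty":-0.733,"tz":0.03,"rx":0,"ry":0,"rz":0}
    - {"tx":0.172,"ty":-0.733,"tz":0.03,"rx":0,"ry":0,"rz":0}
    - {"tx":0.172,"ty":-0.733,"tz":0.03,"rx":0,"ry":0,"rz":0}
    - {"tx":0.172,"ty":-0.733,"tz":0.03,"rx":0,"ry":0,"rz":0}
    - {"tx":0.172,"ty":-0.733,"tz":0.03,"rx":0,"ry":0,"rz":0}
    - {"tx":0.172,"ty":-0.733,"tz":0.03,"rx":0,"ry":0,"rz":0}
    - {"tx":0.172,"ty":-0.733,"tz":0.03,"rx":0,"ry":0,"rz":0}
    - {"tx":0.172,"ty":-0.733,"tz":0.03,"rx":0,"ry":0,"rz":0}
    - {"tx":0.172,"ty":-0.733,"tz":0.03,"rx":0,"ry":0,"rz":0}

```text
t: 1.73
position: [0.4442, -0.0431, 0.1994]
tool_rot: [3.127, -0.294, -0.001]
ft_force: [-0.2, -0.7, -0.7]
gripper_width: 0.0003
gripper_force: 0.0
```

```bash
python3 - <<'E'
from h import *
plan(-.215,0,.044)
s,d=grab('wrist'); cv2.imwrite('pics/w1.png',d['image'][:,:,::-1])
E
```

```text
t 1.7333 lamp pos [-0.2135 -0.003   0.1994] f [-0.2  -0.73 -0.74]
shift [-0.0037 -0.0078  0.3885] rot [0.0001 0.0001 0.0002]
```

View pics/w1.png

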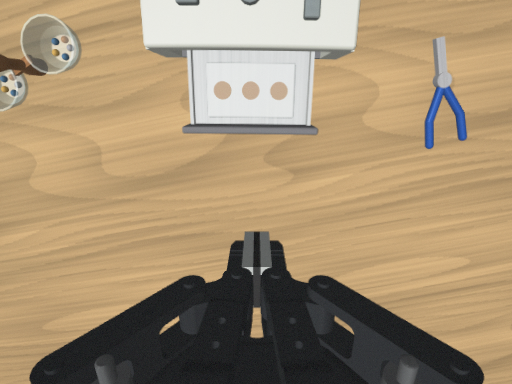

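The wrist view shows the plate centred and square to the tool, its top edge running from (183,128) to (318,128). The fingers are clear in front of it, so I'm descending.

>>> move_arm:
  plan:
    - {"tx":-0.004,"ty":-0.008,"tz":0.1,"rx":0,"ry":0,"rz":0}
    - {"tx":-0.004,"ty":-0.008,"tz":0.2,"rx":0,"ry":0,"rz":0}
    - {"tx":-0.004,"ty":-0.008,"tz":0.28,"rx":0,"ry":0,"rz":0}
    - {"tx":-0.004,"ty":-0.008,"tz":0.34,"rx":0,"ry":0,"rz":0}
    - {"tx":-0.004,"ty":-0.008,"tz":0.37,"rx":0,"ry":0,"rz":0}
    - {"tx":-0.004,"ty":-0.008,"tz":0.385,"rx":0,"ry":0,"rz":0}
    - {"tx":-0.004,"ty":-0.008,"tz":0.385,"rx":0,"ry":0,"rz":0}
    - {"tx":-0.004,"ty":-0.008,"tz":0.385,"rx":0,"ry":0,"rz":0}

```text
t: 2.45
position: [0.4432, -0.04, 0.046]
tool_rot: [3.127, -0.299, 0.0]
ft_force: [0.3, -0.8, 0.2]
gripper_width: -0.0001
gripper_force: 0.0
```

```bash
python3 - <<'E'
from h import *
s,d=grab('wrist'); cv2.imwrite('pics/w2.png',d['image'][:,:,::-1])
plan(-.12,0,.044)
E
```

```text
t 2.5 lamp pos [-2.147e-01  1.000e-04  4.640e-02] f [-0.56  0.15  1.13]
shift [ 2.367e-01 -1.000e-04  6.400e-03] rot [-0.     -0.0002 -0.0002]
```

View pics/w2.png

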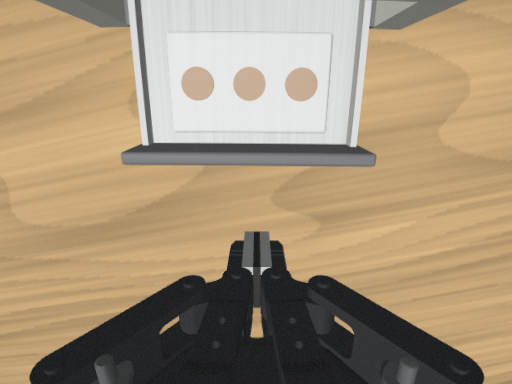

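>>> move_arm:
  plan:
    - {"tx":0.02,"ty":0,"tz":0,"rx":0,"ry":0,"rz":0}
    - {"tx":0.04,"ty":0,"tz":0,"rx":0,"ry":0,"rz":0}
    - {"tx":0.06,"ty":0,"tz":0,"rx":0,"ry":0,"rz":0}
    - {"tx":0.075,"ty":0,"tz":0,"rx":0,"ry":0,"rz":0}
    - {"tx":0.09,"ty":0,"tz":0,"rx":0,"ry":0,"rz":0}
    - {"tx":0.105,"ty":0,"tz":0,"rx":0,"ry":0,"rz":0}
    - {"tx":0.12,"ty":0,"tz":0,"rx":0,"ry":0,"rz":0}
    - {"tx":0.135,"ty":0,"tz":0,"rx":0,"ry":0,"rz":0}
    - {"tx":0.15,"ty":0,"tz":0,"rx":0,"ry":0,"rz":0}
    - {"tx":0.165,"ty":0,"tz":0,"rx":0,"ry":0,"rz":0}

```text
t: 3.33
position: [0.5083, -0.0513, 0.0455]
tool_rot: [-3.128, 0.296, 0.0]
ft_force: [0.5, 0.4, 0.2]
gripper_width: 0.0004
gripper_force: 0.0
```

>>> move_arm:
  plan:
    - {"tx":0.01,"ty":0,"tz":0,"rx":0,"ry":0,"rz":0}
    - {"tx":0.02,"ty":0,"tz":0,"rx":0,"ry":0,"rz":0}
    - {"tx":0.03,"ty":0,"tz":0,"rx":0,"ry":0,"rz":0}
    - {"tx":0.04,"ty":0,"tz":0,"rx":0,"ry":0,"rz":0}
    - {"tx":0.05,"ty":0,"tz":0,"rx":0,"ry":0,"rz":0}
    - {"tx":0.06,"ty":0,"tz":0,"rx":0,"ry":0,"rz":0}
    - {"tx":0.065,"ty":0,"tz":0,"rx":0,"ry":0,"rz":0}
    - {"tx":0.07,"ty":0,"tz":0,"rx":0,"ry":0,"rz":0}

```text
t: 4.0
position: [0.5355, -0.0566, 0.0456]
tool_rot: [-3.128, 0.296, 0.0]
ft_force: [-0.3, 0.1, 0.1]
gripper_width: -0.0001
gripper_force: 0.0
```

```bash
python3 - <<'E'
from h import *
s,d=grab('wrist'); cv2.imwrite('pics/w3.png',d['image'][:,:,::-1])
plan(-.109,0,.046)
E
```

```text
t 4.05 lamp pos [-0.1208  0.0009  0.0457] f [ 0.65 -0.71  0.25]
shift [ 0.0296  0.0022 -0.0008] rot [-0.     -0.0001  0.    ]
```

View pics/w3.png

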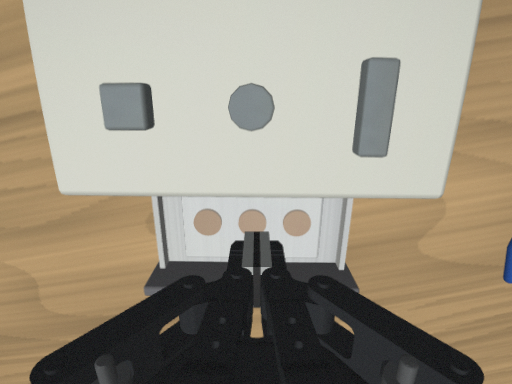

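The plate (148–355, rows 262–290) appears around or behind the fingertips (257,235), and no force shows. I need to know whether the tray moved at all.

```bash
python3 - <<'E'
from h import *
s,d=grab('wrist')
for uv,z in (((148,275),.048),((355,275),.048),((150,290),.048),((160,263),.048),((257,235),.031),((257,195),.075),((257,232),.06)): print(uv,z,lamp(onplane(d,[uv],z,s)[0]).round(4))
print(cam(d,s))
s,d=grab('side'); im=d['image'][150:330,130:390,::-1]; cv2.imwrite('pics/s2.png',cv2.resize(im,None,fx=3,fy=3,interpolation=2))
E
```

```text
(148, 275) 0.048 [-0.153   0.0732  0.048 ]
(355, 275) 0.048 [-0.1527 -0.0654  0.048 ]
(150, 290) 0.048 [-0.1652  0.0735  0.048 ]
(160, 263) 0.048 [-0.1435  0.064   0.048 ]
(257, 235) 0.031 [-0.1316  0.0002  0.031 ]
(257, 195) 0.075 [-0.0862  0.0003  0.075 ]
(257, 232) 0.06 [-0.1144  0.0003  0.06  ]
(array([[-1.86879812e-01, -9.31383745e-01, -3.12410395e-01],
       [-9.82382536e-01,  1.76951883e-01,  6.01047730e-02],
       [-6.99001030e-04,  3.18138885e-01, -9.48043861e-01]]), array([ 0.61661619, -0.07235343,  0.20724667]))
```

View pics/s2.png

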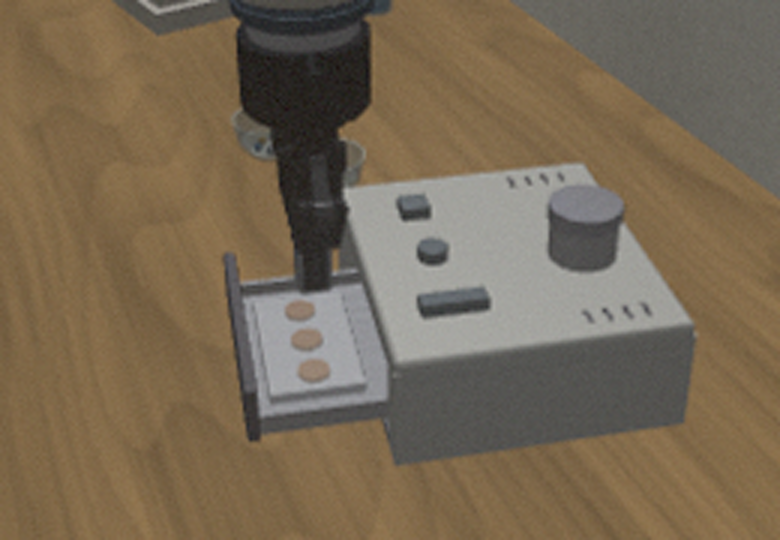

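```bash
python3 - <<'E'
from h import *
def ray(d,uv,s=None):
    a=onplane(d,[uv],0.,s)[0]; b=onplane(d,[uv],.1,s)[0]; return a,b
s,d=grab('side')
for uv in ((130+300/3,150+290/3),(130+330/3,150+290/3),(130+315/3,150+290/3)):
    a,b=map(lamp,ray(d,uv))
    for Y in (-.0145,0,.0145):
        k=(Y-a[1])/(b[1]-a[1]); print(uv,(a+k*(b-a)).round(4))
print(lamp(s['position']))
E
```

```text
(230.0, 246.66666666666669) [-0.1327 -0.0145  0.0743]
(230.0, 246.66666666666669) [-0.131  0.     0.064]
(230.0, 246.66666666666669) [-0.1293  0.0145  0.0537]
(240.0, 246.66666666666669) [-0.1143 -0.0145  0.0715]
(240.0, 246.66666666666669) [-0.1122  0.      0.0612]
(240.0, 246.66666666666669) [-0.11    0.0145  0.0508]
(235.0, 246.66666666666669) [-0.1235 -0.0145  0.0729]
(235.0, 246.66666666666669) [-0.1216  0.      0.0626]
(235.0, 246.66666666666669) [-0.1197  0.0145  0.0523]
[-0.12148127  0.00088112  0.04556611]
```

The fingers passed over the plate. By triangulation the tips are at z≈0.062 with the TCP reading 0.0456, so they sit about 16 mm above the TCP reading rather than below it. The tray hasn't moved. I'll back out and lower further.

>>> move_arm:
  plan:
    - {"tx":-0.08,"ty":0,"tz":-0.03,"rx":0,"ry":0,"rz":0}
    - {"tx":-0.16,"ty":0,"tz":-0.03,"rx":0,"ry":0,"rz":0}
    - {"tx":-0.21,"ty":0,"tz":-0.03,"rx":0,"ry":0,"rz":0}
    - {"tx":-0.235,"ty":0,"tz":-0.03,"rx":0,"ry":0,"rz":0}
    - {"tx":-0.235,"ty":0,"tz":-0.01,"rx":0,"ry":0,"rz":0}
    - {"tx":-0.235,"ty":0,"tz":0.03,"rx":0,"ry":0,"rz":0}
    - {"tx":-0.235,"ty":0,"tz":0.06,"rx":0,"ry":0,"rz":0}
    - {"tx":-0.235,"ty":0,"tz":0.075,"rx":0,"ry":0,"rz":0}
    - {"tx":-0.235,"ty":0,"tz":0.075,"rx":0,"ry":0,"rz":0}
    - {"tx":-0.235,"ty":0,"tz":0.075,"rx":0,"ry":0,"rz":0}

```text
t: 5.03
position: [0.4437, -0.039, 0.0152]
tool_rot: [-3.128, 0.296, 0.0]
ft_force: [-0.6, -0.7, 1.0]
gripper_width: -0.0004
gripper_force: 0.0
```

```bash
python3 - <<'E'
from h import *
plan(-.109,0,.016)
s,d=grab('side'); im=d['image'][150:330,130:390,::-1]; cv2.imwrite('pics/s3.png',cv2.resize(im,None,fx=3,fy=3,interpolation=2))
E
```

```text
t 5.0333 lamp pos [-0.2147  0.0009  0.0152] f [-0.62 -0.72  1.02]
shift [ 0.2642  0.0023 -0.002 ] rot [0. 0. 0.]
```

View pics/s3.png

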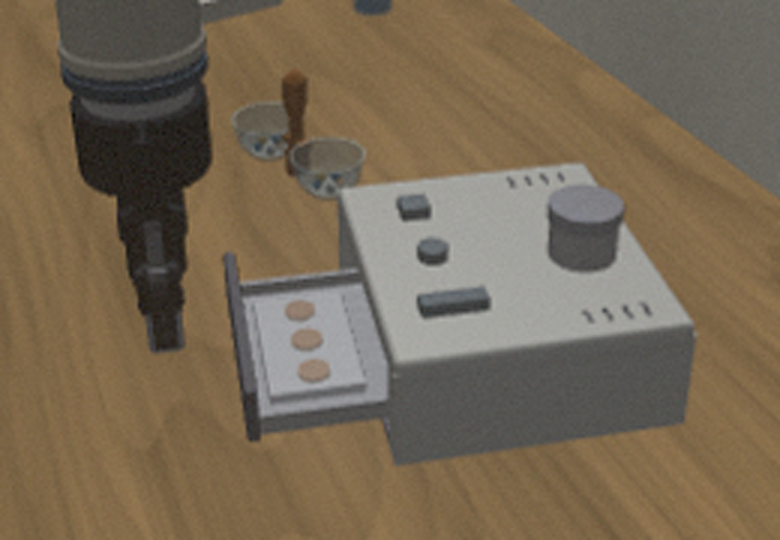

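The tips at (167,350) are now in front of the plate at mid-height, so I'm pushing.

>>> move_arm:
  plan:
    - {"tx":0.03,"ty":0,"tz":0,"rx":0,"ry":0,"rz":0}
    - {"tx":0.05,"ty":0,"tz":0,"rx":0,"ry":0,"rz":0}
    - {"tx":0.065,"ty":0,"tz":0,"rx":0,"ry":0,"rz":0}
    - {"tx":0.075,"ty":0,"tz":0,"rx":0,"ry":0,"rz":0}
    - {"tx":0.085,"ty":0,"tz":0,"rx":0,"ry":0,"rz":0}
    - {"tx":0.095,"ty":0,"tz":0,"rx":0,"ry":0,"rz":0}
    - {"tx":0.105,"ty":0,"tz":0,"rx":0,"ry":0,"rz":0}
    - {"tx":0.115,"ty":0,"tz":0,"rx":0,"ry":0,"rz":0}
    - {"tx":0.125,"ty":0,"tz":0,"rx":0,"ry":0,"rz":0}
    - {"tx":0.135,"ty":0,"tz":0,"rx":0,"ry":0,"rz":0}

```text
t: 5.92
position: [0.496, -0.0491, 0.0155]
tool_rot: [3.128, -0.296, -0.001]
ft_force: [-2.4, -1.3, 1.4]
gripper_width: -0.0002
gripper_force: 1.3
```

>>> move_arm:
  plan:
    - {"tx":0.01,"ty":0,"tz":0,"rx":0,"ry":0,"rz":0}
    - {"tx":0.02,"ty":0,"tz":0,"rx":0,"ry":0,"rz":0}
    - {"tx":0.03,"ty":0,"tz":0,"rx":0,"ry":0,"rz":0}
    - {"tx":0.04,"ty":0,"tz":0,"rx":0,"ry":0,"rz":0}
    - {"tx":0.05,"ty":0,"tz":0,"rx":0,"ry":0,"rz":0}
    - {"tx":0.06,"ty":0,"tz":0,"rx":0,"ry":0,"rz":0}
    - {"tx":0.07,"ty":0,"tz":0,"rx":0,"ry":0,"rz":0}
    - {"tx":0.08,"ty":0,"tz":0,"rx":0,"ry":0,"rz":0}
    - {"tx":0.09,"ty":0,"tz":0,"rx":0,"ry":0,"rz":0}
    - {"tx":0.1,"ty":0,"tz":0,"rx":0,"ry":0,"rz":0}

```text
t: 6.75
position: [0.5356, -0.0566, 0.0156]
tool_rot: [3.128, -0.296, -0.0]
ft_force: [-2.9, -1.9, 0.4]
gripper_width: 0.0
gripper_force: 1.3
```

```bash
python3 - <<'E'
from h import *
s,d=grab('wrist'); cv2.imwrite('pics/w4.png',d['image'][:,:,::-1])
plan(-.109,0,.016)
E
```

```text
t 6.8 lamp pos [-0.12    0.001   0.0157] f [-0.67  0.4  -1.62]
shift [ 0.0274  0.0024 -0.0007] rot [-0.     -0.0002  0.    ]
```

View pics/w4.png

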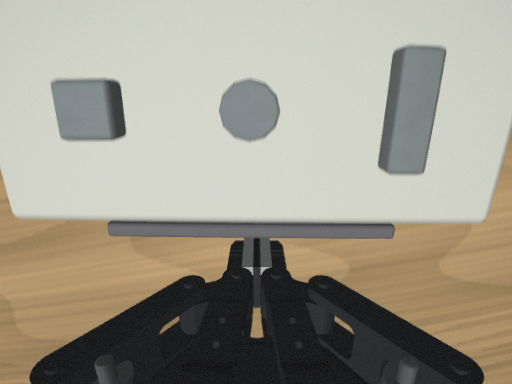

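The tray is moving: its plate lies along rows 222–238, just ahead of the fingers, with a few mm left to go. I'll continue gently.

>>> move_arm:
  plan:
    - {"tx":0.005,"ty":0,"tz":0,"rx":0,"ry":0,"rz":0}
    - {"tx":0.01,"ty":0,"tz":0,"rx":0,"ry":0,"rz":0}
    - {"tx":0.015,"ty":0,"tz":0,"rx":0,"ry":0,"rz":0}
    - {"tx":0.018,"ty":0,"tz":0,"rx":0,"ry":0,"rz":0}
    - {"tx":0.02,"ty":0,"tz":0,"rx":0,"ry":0,"rz":0}

```text
t: 7.22
position: [0.5434, -0.058, 0.0157]
tool_rot: [-3.128, 0.296, -0.0]
ft_force: [-2.7, -0.1, 1.1]
gripper_width: 0.0002
gripper_force: 1.0
```

>>> move_arm:
  plan:
    - {"tx":0.002,"ty":0,"tz":0,"rx":0,"ry":0,"rz":0}
    - {"tx":0.004,"ty":0,"tz":0,"rx":0,"ry":0,"rz":0}

```text
t: 7.38
position: [0.5448, -0.0583, 0.0157]
tool_rot: [-3.128, 0.296, -0.0]
ft_force: [-1.8, -0.1, 0.9]
gripper_width: 0.0002
gripper_force: 1.1
```

>>> move_arm:
  plan:
    - {"tx":0.002,"ty":0,"tz":0,"rx":0,"ry":0,"rz":0}
    - {"tx":0.004,"ty":0,"tz":0,"rx":0,"ry":0,"rz":0}

```text
t: 7.55
position: [0.5464, -0.0586, 0.0157]
tool_rot: [-3.128, 0.296, -0.0]
ft_force: [-3.9, -0.2, 2.1]
gripper_width: 0.0004
gripper_force: 1.1
```

>>> move_arm:
  plan:
    - {"tx":0.002,"ty":0,"tz":0,"rx":0,"ry":0,"rz":0}
    - {"tx":0.003,"ty":0,"tz":0,"rx":0,"ry":0,"rz":0}
    - {"tx":0.003,"ty":0,"tz":0,"rx":0,"ry":0,"rz":0}

```text
t: 7.8
position: [0.5477, -0.0589, 0.0157]
tool_rot: [-3.128, 0.296, -0.001]
ft_force: [-1.2, 0.3, 1.3]
gripper_width: 0.0
gripper_force: 0.7
```

>>> move_arm:
  plan:
    - {"tx":0.002,"ty":0,"tz":0,"rx":0,"ry":0,"rz":0}
    - {"tx":0.003,"ty":0,"tz":0,"rx":0,"ry":0,"rz":0}
    - {"tx":0.003,"ty":0,"tz":0,"rx":0,"ry":0,"rz":0}

```text
t: 8.05
position: [0.5477, -0.0589, 0.0155]
tool_rot: [-3.128, 0.296, 0.003]
ft_force: [-5.5, 0.0, 3.9]
gripper_width: -0.0001
gripper_force: 2.4
```

>>> move_arm:
  plan:
    - {"tx":0.002,"ty":0,"tz":0,"rx":0,"ry":0,"rz":0}
    - {"tx":0.002,"ty":0,"tz":0,"rx":0,"ry":0,"rz":0}

```text
t: 8.22
position: [0.5477, -0.0589, 0.0154]
tool_rot: [-3.127, 0.296, 0.005]
ft_force: [-5.6, 1.1, 5.1]
gripper_width: -0.0001
gripper_force: 3.4
```

```bash
python3 - <<'E'
from h import *
plan(-.17,0,.016)
E
```

```text
t 8.2167 lamp pos [-0.1088  0.0009  0.0154] f [-5.56  1.13  5.15]
shift [-0.153   0.0021 -0.001 ] rot [0.     0.0006 0.    ]
```

Position has stopped and the force is rising, so the tray is home. I'll back off, rise, and then move over the bar key.

>>> move_arm:
  plan:
    - {"tx":-0.03,"ty":0,"tz":0,"rx":0,"ry":0,"rz":0}
    - {"tx":-0.1,"ty":0,"tz":0,"rx":0,"ry":0,"rz":0}
    - {"tx":-0.13,"ty":0,"tz":0,"rx":0,"ry":0,"rz":0}
    - {"tx":-0.13,"ty":0,"tz":-0.1,"rx":0,"ry":0,"rz":0}
    - {"tx":-0.13,"ty":0,"tz":-0.2,"rx":0,"ry":0,"rz":0}
    - {"tx":-0.13,"ty":0,"tz":-0.25,"rx":0,"ry":0,"rz":0}
    - {"tx":-0.13,"ty":0,"tz":-0.25,"rx":0,"ry":0,"rz":0}
    - {"tx":-0.13,"ty":0,"tz":-0.25,"rx":0,"ry":0,"rz":0}

```text
t: 8.88
position: [0.5002, -0.0497, 0.1171]
tool_rot: [3.128, -0.296, 0.008]
ft_force: [0.1, 0.5, 0.2]
gripper_width: -0.0001
gripper_force: 0.0
```

```bash
python3 - <<'E'
from h import *
s,d=grab('wrist'); cv2.imwrite('pics/w5.png',d['image'][:,:,::-1])
plan(-.045,-.0545,.11)
E
```

```text
t 8.9333 lamp pos [-0.1585  0.0009  0.1158] f [-0.68  0.51  0.5 ]
shift [0.2837 0.1387 0.0151] rot [-0.     -0.0003  0.0001]
```

View pics/w5.png

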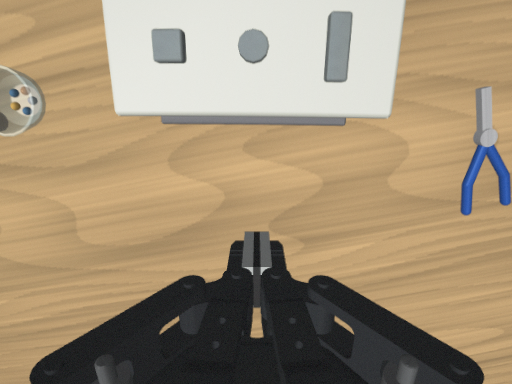

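The tray is home, with its plate thin against the lamp front at rows 116–124. The bar key's centre is at about (338,46). I'm moving over it.

>>> move_arm:
  plan:
    - {"tx":0.284,"ty":0.139,"tz":0.01,"rx":0,"ry":0,"rz":0}
    - {"tx":0.284,"ty":0.139,"tz":0.01,"rx":0,"ry":0,"rz":0}
    - {"tx":0.284,"ty":0.139,"tz":0.01,"rx":0,"ry":0,"rz":0}
    - {"tx":0.284,"ty":0.139,"tz":0.01,"rx":0,"ry":0,"rz":0}
    - {"tx":0.284,"ty":0.139,"tz":0.01,"rx":0,"ry":0,"rz":0}
    - {"tx":0.284,"ty":0.139,"tz":0.01,"rx":0,"ry":0,"rz":0}

```text
t: 9.43
position: [0.5979, -0.1251, 0.1094]
tool_rot: [-3.127, 0.297, 0.006]
ft_force: [-0.2, 0.3, -1.3]
gripper_width: 0.0002
gripper_force: 0.0
```

```bash
python3 - <<'E'
from h import *
plan(-.045,-.0545,.075)
s,d=grab('side'); im=d['image'][150:330,130:390,::-1]; cv2.imwrite('pics/s4.png',cv2.resize(im,None,fx=3,fy=3,interpolation=2))
E
```

```text
t 9.4333 lamp pos [-0.0471 -0.0547  0.1094] f [-0.22  0.29 -1.34]
shift [ 0.0055 -0.0005  0.086 ] rot [-0.      0.0006 -0.    ]
```

View pics/s4.png

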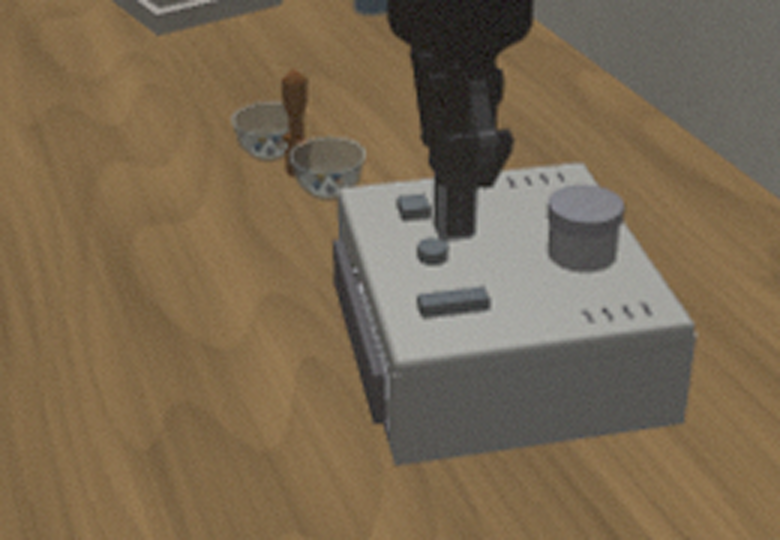

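The tips at (457,237) are directly above the bar (454,300). I'm descending in small steps.

>>> move_arm:
  plan:
    - {"tx":0.005,"ty":0,"tz":0.03,"rx":0,"ry":0,"rz":0}
    - {"tx":0.005,"ty":0,"tz":0.055,"rx":0,"ry":0,"rz":0}
    - {"tx":0.005,"ty":0,"tz":0.07,"rx":0,"ry":0,"rz":0}
    - {"tx":0.005,"ty":0,"tz":0.08,"rx":0,"ry":0,"rz":0}
    - {"tx":0.005,"ty":0,"tz":0.085,"rx":0,"ry":0,"rz":0}
    - {"tx":0.005,"ty":0,"tz":0.085,"rx":0,"ry":0,"rz":0}

```text
t: 9.98
position: [0.601, -0.1255, 0.0769]
tool_rot: [-3.127, 0.296, 0.002]
ft_force: [0.6, 0.4, -0.0]
gripper_width: -0.0001
gripper_force: 0.0
```

>>> move_arm:
  plan:
    - {"tx":0,"ty":0,"tz":0.005,"rx":0,"ry":0,"rz":0}
    - {"tx":0,"ty":0,"tz":0.01,"rx":0,"ry":0,"rz":0}
    - {"tx":0,"ty":0,"tz":0.01,"rx":0,"ry":0,"rz":0}

```text
t: 10.23
position: [0.6015, -0.1258, 0.0736]
tool_rot: [-3.128, 0.296, -0.0]
ft_force: [-0.4, 0.3, -0.7]
gripper_width: -0.0
gripper_force: 0.0
```

>>> move_arm:
  plan:
    - {"tx":0,"ty":0,"tz":0.003,"rx":0,"ry":0,"rz":0}
    - {"tx":0,"ty":0,"tz":0.005,"rx":0,"ry":0,"rz":0}
    - {"tx":0,"ty":0,"tz":0.005,"rx":0,"ry":0,"rz":0}

```text
t: 10.48
position: [0.6015, -0.1258, 0.0716]
tool_rot: [-3.128, 0.296, -0.0]
ft_force: [0.2, 0.7, 0.2]
gripper_width: 0.0002
gripper_force: 0.0
```

```bash
python3 - <<'E'
from h import *
plan(-.045,-.0545,.065)
s,d=grab('side'); im=d['image'][150:330,130:390,::-1]; cv2.imwrite('pics/s5.png',cv2.resize(im,None,fx=3,fy=3,interpolation=2))
E
```

```text
t 10.4833 lamp pos [-0.0434 -0.0547  0.0716] f [0.23 0.66 0.22]
shift [-0.0039 -0.0005  0.0165] rot [-0. -0.  0.]
```

>>> move_arm:
  plan:
    - {"tx":0,"ty":0,"tz":0.003,"rx":0,"ry":0,"rz":0}
    - {"tx":0,"ty":0,"tz":0.005,"rx":0,"ry":0,"rz":0}
    - {"tx":0,"ty":0,"tz":0.005,"rx":0,"ry":0,"rz":0}

```text
t: 10.78
position: [0.6014, -0.1257, 0.0694]
tool_rot: [-3.128, 0.296, 0.0]
ft_force: [0.1, 0.0, 0.7]
gripper_width: 0.0003
gripper_force: 0.0
```

>>> move_arm:
  plan:
    - {"tx":0,"ty":0,"tz":0.002,"rx":0,"ry":0,"rz":0}
    - {"tx":0,"ty":0,"tz":0.004,"rx":0,"ry":0,"rz":0}
    - {"tx":0,"ty":0,"tz":0.004,"rx":0,"ry":0,"rz":0}

```text
t: 11.03
position: [0.6014, -0.1257, 0.0679]
tool_rot: [-3.128, 0.296, 0.0]
ft_force: [0.2, 0.3, 0.4]
gripper_width: -0.0001
gripper_force: 0.0
```

>>> move_arm:
  plan:
    - {"tx":0,"ty":0,"tz":0.002,"rx":0,"ry":0,"rz":0}
    - {"tx":0,"ty":0,"tz":0.004,"rx":0,"ry":0,"rz":0}
    - {"tx":0,"ty":0,"tz":0.004,"rx":0,"ry":0,"rz":0}

```text
t: 11.28
position: [0.6014, -0.1257, 0.0663]
tool_rot: [-3.128, 0.296, 0.0]
ft_force: [0.2, 0.5, 0.2]
gripper_width: -0.0001
gripper_force: 0.0
```

>>> move_arm:
  plan:
    - {"tx":0,"ty":0,"tz":0.002,"rx":0,"ry":0,"rz":0}
    - {"tx":0,"ty":0,"tz":0.004,"rx":0,"ry":0,"rz":0}
    - {"tx":0,"ty":0,"tz":0.004,"rx":0,"ry":0,"rz":0}

```text
t: 11.53
position: [0.6013, -0.1257, 0.0646]
tool_rot: [-3.128, 0.296, 0.0]
ft_force: [-0.0, 0.1, 0.0]
gripper_width: 0.0
gripper_force: 0.0
```

>>> move_arm:
  plan:
    - {"tx":0,"ty":0,"tz":0.002,"rx":0,"ry":0,"rz":0}
    - {"tx":0,"ty":0,"tz":0.004,"rx":0,"ry":0,"rz":0}
    - {"tx":0,"ty":0,"tz":0.004,"rx":0,"ry":0,"rz":0}

```text
t: 11.78
position: [0.6015, -0.1258, 0.0632]
tool_rot: [-3.128, 0.296, -0.0]
ft_force: [-0.5, -0.7, 1.8]
gripper_width: 0.0002
gripper_force: 0.9
```

```bash
python3 - <<'E'
from h import *
plan(-.045,-.0545,.06)
s,d=grab('side'); im=d['image'][150:330,130:390,::-1]; cv2.imwrite('pics/s6.png',cv2.resize(im,None,fx=3,fy=3,interpolation=2))
E
```

```text
t 11.7833 lamp pos [-0.0434 -0.0547  0.0632] f [-0.52 -0.69  1.8 ]
shift [-0.004  -0.0005  0.0081] rot [-0. -0.  0.]
```

View pics/s6.png

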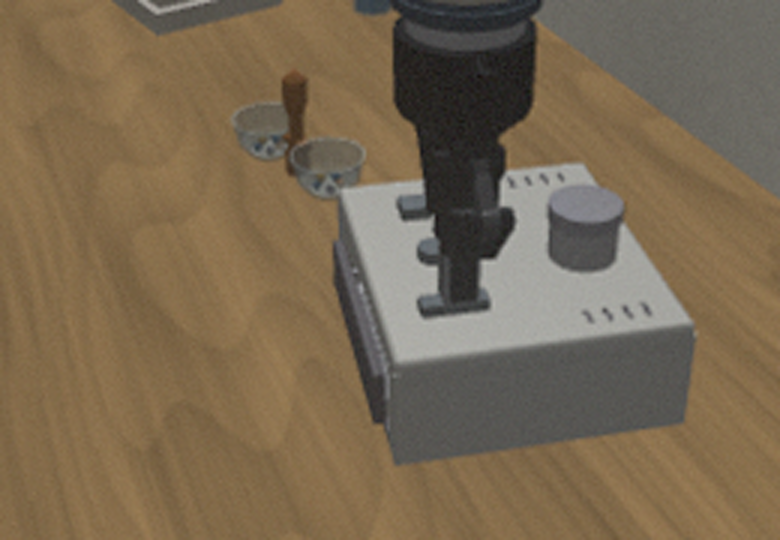

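The tips rest on the bar (460,303), and contact shows at 1.8 N. I'm pressing through its 5 mm travel.

>>> move_arm:
  plan:
    - {"tx":0,"ty":0,"tz":0.002,"rx":0,"ry":0,"rz":0}
    - {"tx":0,"ty":0,"tz":0.004,"rx":0,"ry":0,"rz":0}
    - {"tx":0,"ty":0,"tz":0.006,"rx":0,"ry":0,"rz":0}
    - {"tx":0,"ty":0,"tz":0.006,"rx":0,"ry":0,"rz":0}

```text
t: 12.17
position: [0.6015, -0.1258, 0.0608]
tool_rot: [-3.128, 0.296, -0.0]
ft_force: [-0.4, -0.2, 2.7]
gripper_width: -0.0002
gripper_force: 1.6
```

>>> move_arm:
  plan:
    - {"tx":0,"ty":0,"tz":0.002,"rx":0,"ry":0,"rz":0}
    - {"tx":0,"ty":0,"tz":0.004,"rx":0,"ry":0,"rz":0}
    - {"tx":0,"ty":0,"tz":0.004,"rx":0,"ry":0,"rz":0}

```text
t: 12.42
position: [0.6015, -0.1258, 0.0594]
tool_rot: [-3.128, 0.296, 0.0]
ft_force: [-0.8, 0.5, 3.1]
gripper_width: 0.0
gripper_force: 2.1
```

>>> move_arm:
  plan:
    - {"tx":0,"ty":0,"tz":0.002,"rx":0,"ry":0,"rz":0}
    - {"tx":0,"ty":0,"tz":0.003,"rx":0,"ry":0,"rz":0}
    - {"tx":0,"ty":0,"tz":0.003,"rx":0,"ry":0,"rz":0}

```text
t: 12.67
position: [0.6016, -0.1258, 0.0592]
tool_rot: [3.128, -0.296, 0.0]
ft_force: [-4.5, 1.2, 12.2]
gripper_width: -0.0001
gripper_force: 6.8
```

The key has bottomed out: the height holds at 0.059 and the force jumps. I'm releasing straight up.

>>> move_arm:
  plan:
    - {"tx":0,"ty":0,"tz":-0.01,"rx":0,"ry":0,"rz":0}
    - {"tx":0,"ty":0,"tz":-0.025,"rx":0,"ry":0,"rz":0}
    - {"tx":0,"ty":0,"tz":-0.06,"rx":0,"ry":0,"rz":0}
    - {"tx":0,"ty":0,"tz":-0.13,"rx":0,"ry":0,"rz":0}
    - {"tx":0,"ty":0,"tz":-0.2,"rx":0,"ry":0,"rz":0}
    - {"tx":0,"ty":0,"tz":-0.2,"rx":0,"ry":0,"rz":0}
    - {"tx":-0.25,"ty":0,"tz":-0.2,"rx":0,"ry":0,"rz":0}
    - {"tx":-0.25,"ty":0,"tz":-0.2,"rx":0,"ry":0,"rz":0}
    - {"tx":-0.25,"ty":0,"tz":-0.2,"rx":0,"ry":0,"rz":0}
    - {"tx":-0.25,"ty":0,"tz":-0.2,"rx":0,"ry":0,"rz":0}

```text
t: 13.5
position: [0.4984, -0.106, 0.1372]
tool_rot: [-3.127, 0.296, 0.007]
ft_force: [0.0, -0.0, 0.4]
gripper_width: -0.0
gripper_force: 0.0
```

```bash
python3 - <<'E'
from h import *
s,d=grab('side'); cv2.imwrite('pics/s7.png',d['image'][:,:,::-1])
a=cv2.imread('pics/s4.png'); im=cv2.resize(d['image'][150:330,130:390,::-1],None,fx=3,fy=3,interpolation=2)
x=cv2.absdiff(a,im)
print('lamp front/keys diff',x[190:470,330:430].mean(),'bar',x[280:325,410:495].mean(),x[280:325,410:495].max(),'tin',x[180:275,540:630].mean(), 'caddy',x[60:200,230:340].mean(), 'bg', x[480:,:200].mean())
print(env.state()['ft_force'])
s,d=grab('wrist')
E
```

```text
lamp front/keys diff 2.7403333333333335 bar 2.7896296296296295 11 tin 2.519571150097466 caddy 28.765108225108225 bg 2.639388888888889
[ 0.23944571 -0.17295292  0.09898858]
```

The bar is back up and the tray and tin match the pre-press image to noise level. The caddy difference comes from the arm now standing in that line of sight. Handing in.

```bash
python3 -c "
from workcell import env
print(env.job_done())"
```

```text
the job is handed in; nothing more can be done
None
```

I pushed the tray home against its stop, then pressed the bar key fully down and released it; it came back up, and I handed the job in at about 13.6 s of the 42 s allowed (the first push passed over the tray plate without touching it; the second worked).

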